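# Release the catch and slide the spice tray along

### The arm

A 6-joint arm with a two-finger parallel gripper is mounted at the origin on the work surface. World frame = base frame: x ahead of the robot, y to its left, z up, the work surface at z = 0. Lengths are in m, angles in degrees, forces in N, time in s.
With the tool pointing down it reaches from about 0.375 to 0.75 m from the base axis. Payload 9 kg.
Tool frame: the origin (TCP) lies where the fingers leave the gripper's body, on its centre line; the fingertips stand 73 mm ahead of it and the grasp point (between the pads) lies 54 mm ahead of it (robot.tip_reach is the distance from the TCP to the fingertips, in m); z points along the fingers, y is the line along which they close (so a half turn about z gives the same grasp; the last joint's range is limited). The gripper opens to 85 mm and grips with 20 to 120 N. Pads are 22 mm wide; open, the fingers measure 114 mm over their backs; the gripper's body (76 mm by 85 mm) begins 54 mm behind the grasp point. The pads swing forward as they close: fully open they stand 13 mm farther back than shut.
Start: joints at [54.964, 5.964, 5.575, 89.605, 0, 77.527], TCP at [0.23, 0.554, 0.304] pointing down, gripper open.
Joint ranges: [-171.21, 171.21], [-48.23, 106.86], [-62.78, 66.21], [-105.2, 120.99], [-86.42, 89.51], [-180, 180]. Speed limits (degrees/s): [127.2, 127.2, 147.25, 180, 180, 180].

### API

Orientations are given as [roll, pitch, yaw] about the fixed x, y, z axes, in that order (R = Rz(yaw) Ry(pitch) Rx(roll)).
In Python, from plant import robot gives the robot as it stands. Calls block until the motion is done:
- robot.move_pose(position, orientation): joint-space move of the TCP to a pose.
- robot.line_to(position, vel=0.15, rotation=None, guard=None): straight line of the TCP; rotation=None keeps the orientation; vel is the mean speed in m/s. With guard (N) it stops when the force on the tool has changed by that much, and returns True; else False.
- robot.goto_joints(angles): joint-space move.
- robot.set_gripper(opening): finger opening in m; the grip force is fixed at half the most; returns when the fingers have stopped.
- robot.pause(seconds).
- robot.ik(position, orientation): joint angles nearest the present ones, or None.
- robot.observe(): the state.
- robot.grab_frame(name): name is "scene" or "top" or "wrist"; returns the picture (384x512x3 uint8, blue, green, red); there is no depth.
- robot.get_calibration(name): a dict with "vertical_fov" (degrees; the focal length in pixels is half the picture's height over the tangent of half this angle, whatever the lens; pixels are square), "cx", "cy" (the principal point, pixels), "rvec" (rotation vector, rad) and "tvec" (3), from world to camera coordinates, as OpenCV has them. Camera axes: x right, y down, z forward; pixel columns grow to the right and rows downward; lengths in m; the calibration is good to about 2 mm. A picture is of the moment at which its call begins: read the wrist's pose just before it. get_calibration takes no time and is no camera call; for the wrist camera it gives the pose at the moment of the call.
A pose or a line that the arm cannot do raises robot.IKError and nothing moves.
- robot.job_done(): hands the job in; it is judged then, once.
The state is a dict: "time": time; "q": joint angles; "qvel": joint speeds; "joint_torque": joint torques, N m; "tool_pos": TCP position; "tcp_rot": TCP orientation; "ft_force": force on the tool from outside, world axes, zero at the start; "torque": the same for the moment, N m; "gripper_width": finger opening in m; "gripper_force": force on a finger pad.
Only numpy, scipy, OpenCV 4.12 (cv2) and the standard library are available. Lean on these libraries where they do the work, as an engineer would, in place of code of your own. Each camera call takes 0.05 s, during which the arm holds its last target. There are 200 camera calls.

### The job

The spice tray on the white caddy is locked by a spring catch. With your fingertips press the long yellow catch bar down and keep it down while you push the tray by its teal tab, past the catch, all the way to the stop at the far end of its rail; only then let the bar spring back up so that it locks the tray there, and take your hand away. Grasp and lift nothing, do not force the tray against the locked catch, keep the salt and pepper shakers standing in the tray and leave the mug and the sugar jar where they are.

Things in the scene. Friction and masses are not known exactly. Their poses are not given: they have to be found in the camera images.
- caddy: Fixed white base, 190 x 355 x 8 mm, flat on the counter. Origin on the counter under it; +y is the tray's sliding direction, +x points from the yellow catch bar across to the tray. In this frame (mm): bar x -97 to -49, y -165 to 60, open above and on its -x side; wooden tray x -45 to 85, rim z 49, y -170 to 30 with tray at 0; steel stops across both ends, z 32.
- catch (a joint): Yellow bar pressed straight down, m: 0 = up (top at z 35 mm), 0.012 = bottomed; springs back; about 2 N to start, 6 N fully down. At 0.008 or more its red tooth is below the tray's lugs and the tray can pass; let up half-way, it rises between two lugs and locks again. The bar's outer 35 mm (caddy x -97 to -62 mm) is a flat finger strip: a fingertip can slide along all of it, beside the tooth.
- tray (a joint): Travel of the tray along the caddy's +y, m: starts between 0 and 0.012, meets the locked tooth at 0.015; the teal tab, last of its lugs, has cleared the tooth at 0.125; 0.135 = at the end stop. Stays where left; 2 to 3 N to slide. Three lugs stick out over the bar, undersides 37 mm above the counter: two of steel, then the teal tab.
- tooth_top (a point): Top of the red tooth, 10 x 10 mm, that stands 10 mm above the bar's top on the strip next to the tray (caddy x -60 to -50 mm, y 15 to 25 mm); moves down with the bar.
- press_spot (a point): Point on the top of the yellow bar, middle of its finger strip, behind the teal tab (caddy frame x -78, y -140 mm, z 35 when up); it moves down with the bar.
- tab_face (a point): Point on the rear face (looking to the caddy's -y) of the teal push tab, to be pushed to the caddy's +y; moves with the tray. Caddy frame x -78, z 45 mm, y = -100 mm + tray, over the middle of the finger strip. The tab is 20 mm long in y, 48 mm wide (caddy x -93 to -45 mm), z 37 to 64 mm: 2 mm above the bar when this is up.
- salt: White salt shaker with a steel cap, 40 mm across, 62 mm tall, standing loose in the tray; origin at the centre of its underside.
- pepper: Black pepper shaker with a steel cap, 40 mm across, 62 mm tall, standing loose in the tray; origin at the centre of its underside.
- mug: Teal mug, 80 mm across, 90 mm tall, on the counter beyond one end of the caddy; origin at the centre of its underside.
- sugar_jar: White sugar jar with a wooden lid, 72 mm across, 85 mm tall, on the counter beyond the other end of the caddy; origin at the centre of its underside.
Mind the look-alikes: they are no part of the job. What is shaped like the pepper but red is not meant. What is shaped like the mug but pink is not meant.

How it is judged:
By the outcome, as a careful person would: the job done as asked, in the order asked, and still so for the second after the job is handed in, with the robot touching nothing.
It also fails if it takes over 38 s, if anything falls off the work surface, if the arm or the gripper's body presses on something with over 40 N, if the wrist force passes 120 N, or if a joint passes its speed limit or range.

## Working session

There is one attempt and no reset: what is moved stays moved. The work goes in short steps, each a Python script; the robot and the scene stay as the last script left them, time stands still between calls to the robot, and variables do not carry over. Pictures are saved under pics/ and viewed, at most 10 in all, crops included, and the job is handed in when it is done.

```bash
mkdir -p pics; ls
python3 - <<'E'
from plant import robot
import cv2,json
for n in("scene","top"):
    cv2.imwrite(f"pics/{n}0.png",robot.grab_frame(n)); print(n,robot.get_calibration(n))
print(robot.observe())
E
```

```text
pics
scene {'vertical_fov': 42.67809262501855, 'cx': 259.2029550902714, 'cy': 182.00569860426185, 'rvec': array([ 2.02511127,  0.98567787, -0.50681141]), 'tvec': array([-0.4343835 , -0.24843111,  1.51087031])}
top {'vertical_fov': 52.74523044828656, 'cx': 255.1528160266477, 'cy': 195.87380418208693, 'rvec': array([ 2.09179721, -2.15310333,  0.18343086]), 'tvec': array([0.06327952, 0.62669426, 0.79286187])}
{'time': 0.1, 'q': array([ 5.49643552e+01,  5.99518562e+00,  5.53376601e+00,  8.96040624e+01,
       -2.46205932e-04,  7.75248044e+01]), 'qvel': array([ 0.03806371, -0.0892047 ,  0.22459259,  0.05722275, -0.06123543,
       -0.00153866]), 'joint_torque': array([ 5.93195844e-03, -5.58208179e+01,  5.04720855e+01,  1.30314348e-02,
       -2.99265812e-04, -1.61497746e-05]), 'tool_pos': array([0.23008926, 0.55391525, 0.30322177]), 'tcp_rot': array([-1.79936011e+02, -1.39048314e-02,  1.57439543e+02]), 'ft_force': array([-1.1278362 ,  0.7888699 ,  0.48070419]), 'torque': array([-0.02106102,  0.00048362, -0.01169433]), 'gripper_force': 0.0, 'gripper_width': 0.08517763244496011}
```

View pics/top0.png

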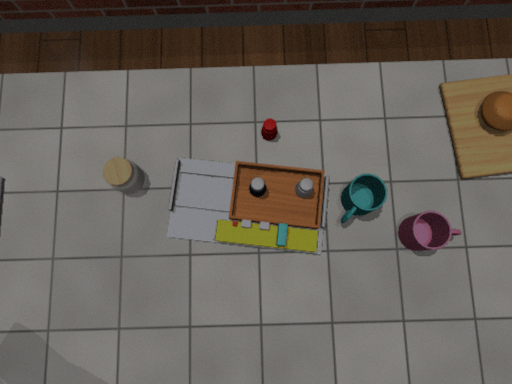

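View pics/scene0.png

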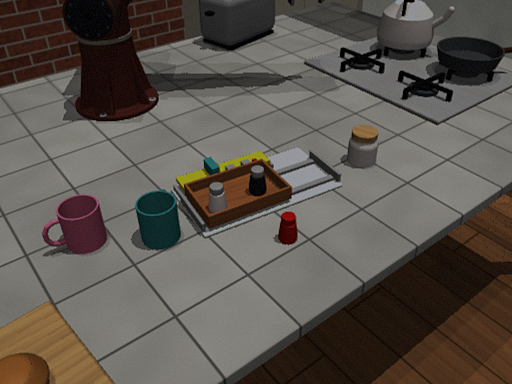

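The top view shows the bar at (216–318, 235), the tab at (283,234), and the tray sliding to image left. The mug is at (365,193), near the start end, and the jar is at (122,172), at the far end.

```bash
cat > h.py <<'E'
import numpy as np, cv2
def ray(cal,uv,z):
    f=192/np.tan(np.radians(cal["vertical_fov"]/2)); R=cv2.Rodrigues(cal["rvec"])[0]; t=cal["tvec"]
    uv=np.atleast_2d(uv).astype(float)
    d=np.c_[(uv[:,0]-cal["cx"])/f,(uv[:,1]-cal["cy"])/f,np.ones(len(uv))]@R
    c=-R.T@t; return c+d*((z-c[2])/d[:,2])[:,None]
def blob(im,lo,hi,box=None):
    m=cv2.inRange(cv2.cvtColor(im,cv2.COLOR_BGR2HSV),lo,hi)
    if box: k=np.zeros_like(m); k[box[1]:box[3],box[0]:box[2]]=255; m&=k
    return m
def rect(pts):
    r=cv2.minAreaRect((pts[:,:2]*1000).astype(np.float32)); return r, cv2.boxPoints(r).round(1)
E
python3 - <<'E'
from plant import robot
from h import *
im=cv2.imread("pics/top0.png");cal=robot.get_calibration("top")
def show(n,lo,hi,z,box,merge=True):
    m=blob(im,lo,hi,box); vu=np.argwhere(m)[:,::-1]
    p=ray(cal,vu,z); r,b=rect(p); print(n,len(vu),r,b.tolist(),p.mean(0).round(4))
show("bar",(22,150,80),(35,255,255),.035,(200,200,340,260))
show("tab",(80,120,60),(100,255,255),.064,(270,215,300,255))
show("tray",(5,120,60),(15,255,255),.049,(222,155,335,240))
show("mug",(80,100,30),(100,255,255),.09,(330,160,400,230))
show("lid",(10,60,80),(25,255,255),.085,(95,150,140,195))
E
```

```text
bar 1803 ((542.8995361328125, 23.547264099121094), (223.24664306640625, 46.58431625366211), 81.92655944824219) [[504.20001220703125, -83.69999694824219], [550.2999877929688, -90.19999694824219], [581.5999755859375, 130.8000030517578], [535.5, 137.3000030517578]] [0.5415 0.0244 0.035 ]
tab 181 ((541.4157104492188, -9.304023742675781), (19.21822166442871, 45.835975646972656), 83.05226135253906) [[517.5, -16.100000381469727], [563.0, -21.600000381469727], [565.2999877929688, -2.5], [519.7999877929688, 3.0]] [ 0.5416 -0.0089  0.064 ]
tray 4281 ((625.799072265625, -1.8490447998046875), (200.13560485839844, 144.6857452392578), 81.98029327392578) [[540.2000122070312, -90.80000305175781], [683.5, -111.0], [711.4000244140625, 87.0999984741211], [568.0999755859375, 107.30000305175781]] [ 0.6267 -0.0014  0.049 ]
mug 1343 ((617.4164428710938, -174.95046997070312), (79.1689224243164, 114.55548095703125), 19.028104782104492) [[561.2999877929688, -133.6999969482422], [598.7000122070312, -242.0], [673.5, -216.1999969482422], [636.2000122070312, -107.9000015258789]] [ 0.6161 -0.1812  0.09  ]
lid 647 ((687.34521484375, 340.7605895996094), (60.96653366088867, 61.5606575012207), 45.71290588378906) [[644.0, 340.3999938964844], [688.0999755859375, 297.3999938964844], [730.7000122070312, 341.1000061035156], [686.5999755859375, 384.1000061035156]] [0.6872 0.341  0.085 ]
```

Caddy pose: the bar measures 223×47 mm (given 225×48), yaw is about -8.07°, and tray travel is about 4–5 mm. The tab's caddy x is -70, against an expected -69, so the estimates agree. I'll move above the press spot with the gripper closed and check from there.

```bash
cat >> h.py <<'E'
A=np.radians(81.93); Y=np.array([np.cos(A),np.sin(A),0]); X=np.array([Y[1],-Y[0],0])
O=np.array([.5429,.0235,0])+.073*X+.0525*Y
RPY=[180,0,171.93]
def C(x,y,z): return O+X*x/1e3+Y*y/1e3+np.array([0,0,z/1e3])
def inv(p): d=np.atleast_2d(p)-O; return np.c_[d@X,d@Y,d[:,2]]*1e3
E
python3 - <<'E'
from plant import robot
from h import *
robot.set_gripper(0); L=robot.tip_reach*1e3; print(L,robot.observe()["time"])
robot.move_pose(C(-79,-140,L+150),RPY)
s=robot.observe(); print(s["time"],inv(s["tool_pos"]),s["tcp_rot"],s["ft_force"],s["gripper_width"])
cal=robot.get_calibration("wrist"); im=robot.grab_frame("wrist"); cv2.imwrite("pics/w0.png",im)
np.save("w0.npy",cal,allow_pickle=True)
m=blob(im,(22,150,60),(35,255,255)); p=inv(ray(cal,np.argwhere(m)[:,::-1],.035)); print("bar",p.min(0),p.max(0))
m=blob(im,(80,120,60),(100,255,255)); p=inv(ray(cal,np.argwhere(m)[:,::-1],.064)); print("teal",p.min(0),p.max(0))
E
```

```text
72.6 0.8667
3.3083 [[ -78.94619317 -139.36763695  222.71367603]] [1.79995076e+02 9.12636277e-03 1.71977460e+02] [-0.15957766  0.23536329  0.19353181] 0.00011946279417695882
bar [ -98.04115736 -164.54221749   35.        ] [-49.03907614  58.46577672  35.        ]
teal [ -92.9043455  -312.32567235   64.        ] [ 69.6317814 -75.5497137  64.       ]
```

View pics/w0.png

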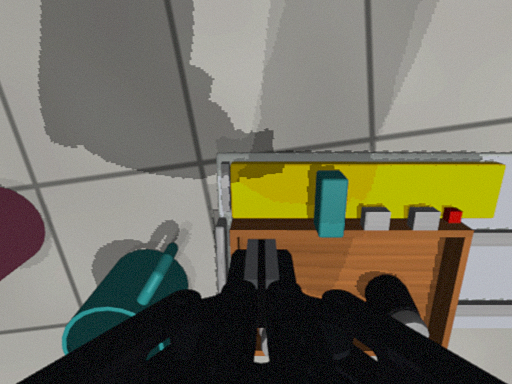

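The wrist view confirms the caddy frame to about 1 mm: bar x -98 to -49, y -164.5 to 58.5, with the tab and lugs ahead. The mug is clear of the press spot. Now I'll press.

Run:
```python
from plant import robot
from h import *
L=robot.tip_reach*1e3
def st(n):
    s=robot.observe(); p=inv(s["tool_pos"])[0]; p[2]-=L
    print(n,round(s["time"],2),p.round(1),s["ft_force"].round(1))
robot.line_to(C(-79,-140,L+40),vel=.12); st("above")
g=robot.line_to(C(-79,-140,L+22),vel=.03,guard=14); st(f"down {g}")
```

```text
above 4.42 [ -78.5 -140.1   40.9] [ 0.1 -1.6  0.1]
down False 5.17 [ -78.4 -140.2   22.7] [ 0.4 -0.7  8.1]
```

Run:
```python
from plant import robot
from h import *
L=robot.tip_reach*1e3
def st(n):
    s=robot.observe(); p=inv(s["tool_pos"])[0]; p[2]-=L; f=s["ft_force"]
    print(n,round(s["time"],2),p.round(1),"F",np.round([f@X,f@Y,f[2]],1)); return p
st("0")
for y in(-118,-100,-70,-35,0,12):
    g=robot.line_to(C(-79,y,L+22.3),vel=.04,guard=20); p=st(f"{y} {g}")
    if g or p[2]>25.5: break
im=robot.grab_frame("wrist"); cv2.imwrite("pics/w1.png",im)
cv2.imwrite("pics/t1.png",robot.grab_frame("top"))
```

```text
0 5.17 [ -78.4 -140.2   22.7] F [ 0.5 -0.6  8.1]
-118 False 5.88 [ -78.4 -118.5   22.8] F [-0.  -3.   6.1]
-100 False 6.47 [ -78.4 -100.6   22.9] F [ 0.9 -3.3  6.7]
-70 False 7.38 [-78.3 -70.8  23. ] F [-0.8 -5.1  8. ]
-35 False 8.4 [-78.3 -35.9  23. ] F [-0.9 -5.4  7.8]
0 False 9.43 [-78.3  -0.9  23. ] F [-0.8 -6.4  8.3]
12 False 9.88 [-78.4  11.4  23. ] F [-0.  -3.2  8.8]
```

View pics/w1.png

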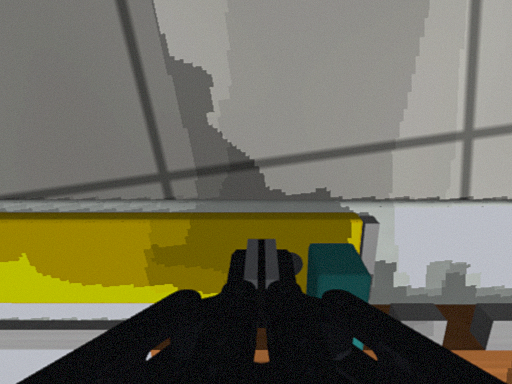

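The tab (340,275) sits directly ahead of the finger near the bar's end, and the bar is still bottomed. I'll push on gently to the stop.

Run:
```python
from plant import robot
from h import *
L=robot.tip_reach*1e3
def st(n):
    s=robot.observe(); p=inv(s["tool_pos"])[0]; p[2]-=L; f=s["ft_force"]
    print(n,round(s["time"],2),p.round(1),"F",np.round([f@X,f@Y,f[2]],1)); return p
for y in range(14,36):
    g=robot.line_to(C(-79,y,L+22.3),vel=.015,guard=12); p=st(f"{y} {g}")
    if g or abs(robot.observe()["ft_force"]@Y)>13: break
im=robot.grab_frame("top"); cv2.imwrite("pics/t2.png",im[130:270,150:350].repeat(4,0).repeat(4,1))
cal=robot.get_calibration("top"); v=np.argwhere(blob(im,(5,120,60),(15,255,255),(150,140,335,240)))[:,::-1]
q=inv(ray(cal,v,.049)); print("tray y",np.percentile(q[:,1],[.5,99.5]))
```

```text
14 False 10.26 [-78.3  13.   22.9] F [-1.2 -5.9  8.5]
15 False 10.51 [-78.3  13.9  22.9] F [ 0.2 -6.7  8.6]
16 False 10.76 [-78.3  14.9  23. ] F [ 0.2 -6.7  8.8]
17 False 11.01 [-78.3  15.4  23. ] F [ -0.3 -10.4   9. ]
18 False 11.26 [-78.3  15.9  23.1] F [ -0.9 -15.5  10.5]
tray y [-33.90227901 204.03278026]
```

View pics/t2.png

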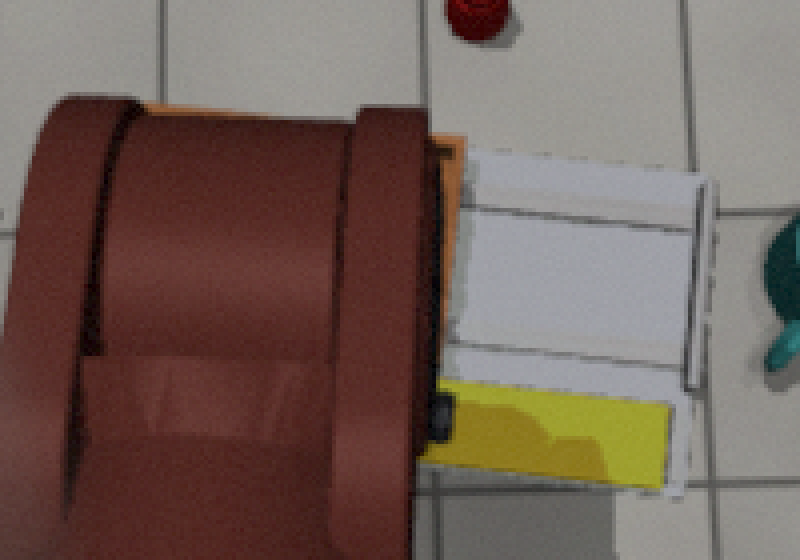

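The tray's rear rim is at y≈-34, so travel is about 135 mm, and the force rise marks the stop. I'll ease back a few mm, let the bar up, retreat and check.

Run:
```python
from plant import robot
from h import *
L=robot.tip_reach*1e3
robot.line_to(C(-79,10,L+22.3),vel=.02)
robot.line_to(C(-79,10,L+50),vel=.05)
robot.line_to(C(-79,10,L+150),vel=.15)
robot.line_to(C(-250,-60,L+220),vel=.2)
s=robot.observe(); print(s["time"],s["ft_force"])
im=robot.grab_frame("top"); cv2.imwrite("pics/t3.png",im[130:270,150:350].repeat(4,0).repeat(4,1))
sc=robot.grab_frame("scene"); cv2.imwrite("pics/s3.png",sc[120:270,150:350].repeat(4,0).repeat(4,1))
cal=robot.get_calibration("top")
for n,lo,hi,z,b in(("tray",(5,120,60),(15,255,255),.049,(150,140,335,240)),("bar",(22,150,80),(35,255,255),.035,(150,200,340,260)),("tab",(80,120,60),(100,255,255),.064,(150,200,300,255)),("red",(0,150,60),(4,255,255),.045,(200,200,300,250))):
    v=np.argwhere(blob(im,lo,hi,b))[:,::-1]
    if len(v): q=inv(ray(cal,v,z)); print(n,len(v),np.percentile(q,[.5,99.5],axis=0)[:,:2].round(1).tolist())
```

```text
14.5167 [ 0.53090619  0.79871993 -0.17974376]
tray 4134 [[-45.0, -33.6], [84.2, 163.5]]
bar 1882 [[-95.9, -163.1], [-50.2, 46.8]]
tab 182 [[-92.0, 35.2], [-46.9, 53.5]]
red 13 [[-58.8, 16.1], [-52.1, 23.2]]
```

View pics/t3.png

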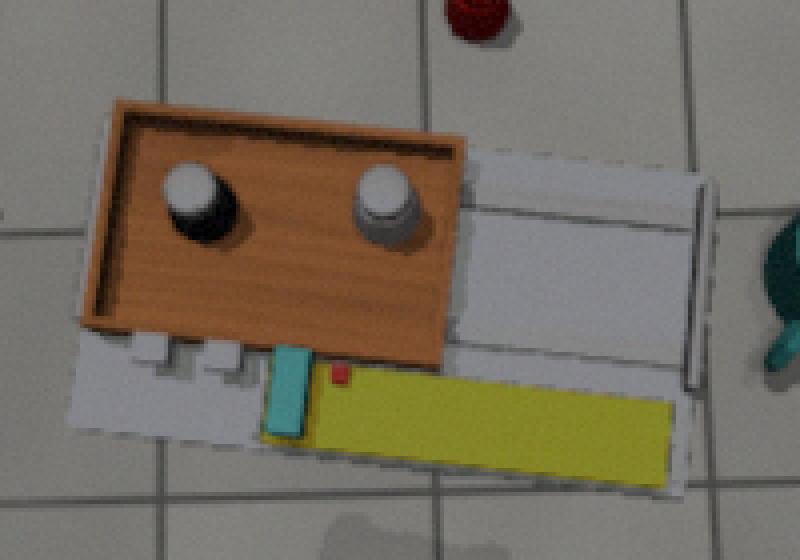

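View pics/s3.png

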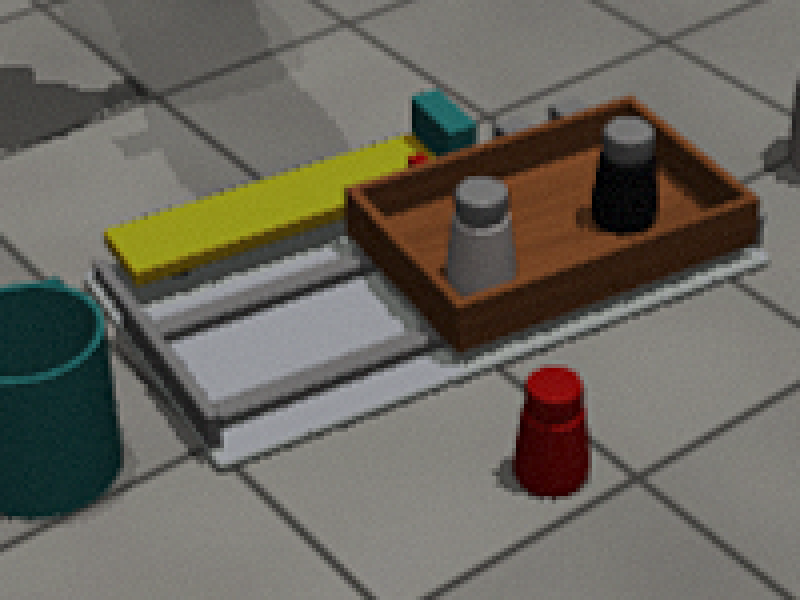

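The tab spans y 35–54, so travel is about 0.135 m. The tooth is up behind the tab, the bar is up, both shakers are standing and the hand is clear.

```bash
python3 -c "
from plant import robot
print(robot.job_done())"
```

```text
the job is handed in; nothing more can be done
None
```

The tray is at its end stop, about 135 mm along, and the catch bar has sprung back up to lock it; both shakers are still standing, the mug and jar were not touched, and the job was handed in at about 15 s.

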